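Close the heavy lid of the case with the circuit board

TASK

Two identical grey steel cases stand open on the bench. Close the heavy lid of the one that holds the green circuit board: push it down slowly until it lies fully shut on the case, and do not let it slam. Leave the lid of the case with the motor as it stands.

Things in the scene. Friction and masses are not known exactly. Their poses are not given: they have to be found in the camera images.
- board_case: grey steel case with the green circuit board in it, fixed to the bench: open box 130 mm deep (its x) x 110 mm wide (its y) x 60 mm high, walls 5 mm. Origin: centre of its underside; x points from its front to its rear, z up. The lid's hinge line runs along y at x +65 mm, z +61 mm. The other case is alike but holds a small motor.
- board_lid (a joint): lid angle of the board's case, rad: 0 = shut, 1.57 = upright; starts 0.9 to 1.3; its front edge swings up and back about the rear hinge. About 0.8 kg; hinge friction carries it, so it stays where left and moves only while pushed: about 6 N square to the plate 100 mm from the hinge when steep, less lower down. A slam is over 1.5 rad/s on the last 0.5 rad before shut.
- board_lid_edge (a point): middle of that lid's front edge, on its outer face (which looks up and rearward when open; push there). The lid is a flat plate, 130 mm from hinge to front edge, 110 mm wide, 14 mm thick; its underside passes through the hinge line, so shut its top is 75 mm above the bench. The point turns with the lid.
- motor_lid_edge (a point): the same point on the lid of the other case, which holds the small motor; to be left as it stands

How it is judged (in metres and radians):
At the end, for the whole second after the job is handed in: The lid of the case with the board is shut to within 0.08 rad (10 mm at its front edge), and the front edge of the other lid is within 20 mm of where it was (value of joint board_lid below 0.08 rad and distance of motor_lid_edge from where it was at the start of the episode below 0.02 m); the robot touches nothing.
It fails at once if the lid slams: it turns faster than 1.5 rad/s towards shut on the last 0.5 rad (velocity of joint board_lid below -1.5 rad/s and value of joint board_lid below 0.5 rad).
It fails at once if the lid of the case with the motor is moved by more than 20 mm (distance of motor_lid_edge from where it was at the start of the episode above 0.02 m).
It also fails if it takes over 29 s, if anything falls off the work surface, if the arm or the gripper's body presses on something with over 40 N, if the wrist force passes 120 N, or if a joint passes its speed limit or range.

ROBOT

A 6-joint arm with a two-finger parallel gripper is mounted at the origin on a cart in front of the work surface, level with it; the furniture and walls round the work are solid. World frame = base frame: x ahead of the robot, y to its left, z up, the work surface at z = 0. Lengths are in m, angles in degrees, forces in N, time in s.
With the tool pointing down it reaches from about 0.4 to 0.825 m from the base axis. Payload 7 kg.
Tool frame: the origin (TCP) lies midway between the tips of the shut fingers; the grasp point (between the pads) lies 19 mm behind it; z points along the fingers, y is the line along which they close (so a half turn about z gives the same grasp; the last joint's range is limited). The gripper opens to 88 mm and grips with 3 to 60 N. Pads are 19 mm wide; open, the fingers measure 130 mm over their backs; the gripper's body (78 mm by 193 mm) begins 47 mm behind the grasp point.
Start: joints at [90.247, 20.546, 0.682, 0, -70.136, -16.507], TCP at [0.189, 0.648, 0.227] pointing down, gripper open.
Joint ranges: [-176.03, 176.03], [-82.01, 121.73], [-58.28, 71.71], [-173.87, 95.51], [-174.79, -0.11], [-173.66, 173.66]. Speed limits (degrees/s): [136.94, 136.94, 172.46, 180, 180, 180].

INTERFACE

Orientations are given as [roll, pitch, yaw] about the fixed x, y, z axes, in that order (R = Rz(yaw) Ry(pitch) Rx(roll)).
In Python, from plant import telemetry, viewer, workorder gives the robot as it stands. The module is installed in compiled form; this text tells all that it offers.
- The arm moves only by the tool carry_out, never from a script. Its argument "rows" is a list of rows, each a list of 6 numbers: the shift along the tool's x, y, z in m, then the turn, a rotation vector about the tool's x, y, z in rad. In form: [[tx, ty, tz, ax, ay, az], ...]. A call has 1 to 8 rows; each row is the pose to reach, as a shift and turn from the pose commanded when the call began, along the tool's axes at that moment; what a row does not reach only later rows make up. A row lasts 1/8 s, in which the tool goes at most 62.5 mm and 10.7 degrees, less where a joint would pass 70% of its speed; a pose out of reach is approached as far as the arm can. A call with a gripper value outside its range is refused whole. "grip" is the gripper's target within -1 to 1 (fully open at 1, half-way at 0, shut at -1), set as the call begins (left out, the last holds). The fingers move at their own pace and stop on an object; the grip force is fixed at half the most. Time passes only in rows, so rows that repeat a pose let the fingers close. It gives the time, the measured TCP pose, the force, the opening and the grip force at its end, in the units of the state.
- telemetry.get_obs(): the state, without advancing time (a new reading comes with each control period).
- viewer.snapshot(name): name is "side" or "top" or "wrist"; returns the picture (420x560x3 uint8, red, green, blue); there is no depth.
- viewer.camera_info(name): a dict with "intrinsics" (3x3 intrinsics, pixels), "extrinsics" (4x4, takes a point from camera to world coordinates); the wrist camera has in their place "tool_from_camera" (4x4, takes a point from camera to tool coordinates, whose origin is the TCP and whose axes are the flange's). Camera axes: x right, y down, z forward; pixel columns grow to the right and rows downward; lengths in m; the calibration is good to about 2 mm. The wrist camera is an equidistant fisheye: a pixel r from the principal point sees the ray r / f radians off the axis. A picture is of the moment at which its call begins: read the wrist's pose just before it. camera_info takes no time and is no camera call.
- workorder.close_job(): hands the job in; it is judged then, once.
The state is a dict: "clock": time; "joint_pos": joint angles; "qvel": joint speeds; "tau": joint torques, N m; "tool_pos": TCP position; "orientation": TCP orientation; "force": force on the tool from outside, world axes, zero at the start; "moment": the same for the moment, N m; "opening": finger opening in m; "gripper_force": force on a finger pad.
Only numpy, scipy, OpenCV 4.12 (cv2) and the standard library are available. Lean on these libraries where they do the work, as an engineer would, in place of code of your own. Each camera call takes 0.05 s, during which the arm holds its last target. There are 200 camera calls.

## Working session

There is one attempt and no reset: what is moved stays moved. The work goes in short steps, Python scripts to look and compute and a tool call to move; the robot and the scene stay as the last step left them, time stands still between calls to the robot, and variables do not carry over. Pictures are saved under pics/ and viewed, at most 10 in all, crops included, and the job is handed in when it is done.

Besides the shell and the picture viewer there is one more tool, called after "Emit:" as a command line: name --pt "numbers of a row" for each row, then --argument value for the rest. carry_out: Moves the arm, as the interface text tells. Its arguments: {"type":"object","properties":{"rows":{"type":"array"},"grip":{"type":"number"}},"required":["rows"]}

```bash
mkdir -p pics
python3 - <<'E'
from plant import telemetry, viewer
import cv2,numpy as np
o=telemetry.get_obs();print(o)
for n in("side","top","wrist"):
    cv2.imwrite(f"pics/{n}0.png",viewer.snapshot(n)[:,:,::-1])
    c=viewer.camera_info(n);print(n,{k:np.round(v,4).tolist() if not isinstance(v,(str,dict)) else v for k,v in c.items()})
E
```

```text
{'clock': 0.0, 'joint_pos': array([ 9.02486000e+01,  2.05910557e+01,  6.30980085e-01, -1.87643854e-02,
       -7.01354820e+01, -1.65081563e+01]), 'qvel': array([-0.04150601,  0.04964813,  0.05178232, -0.06874346, -0.01564455,
        0.06483258]), 'tau': array([-2.94898982e-04, -5.82719994e+01,  2.93051541e+01,  6.99695393e+00,
        6.97085430e-03, -1.56166111e-04]), 'tool_pos': array([0.18887588, 0.64750558, 0.22561002]), 'orientation': array([ 1.79903369e+02, -1.02429349e-02, -1.62659384e+01]), 'force': array([-0.16283826,  0.02731712,  0.37971232]), 'moment': array([ 0.03847393, -0.00534422,  0.03109039]), 'gripper_force': 0.0, 'opening': 0.08767389815662743}
side {'intrinsics': [[453.9415, 0.0, 275.9443], [0.0, 453.9415, 212.3685], [0.0, 0.0, 1.0]], 'extrinsics': [[0.9975, 0.0517, -0.049, 0.5708], [0.0689, -0.5258, 0.8478, -1.1116], [0.0181, -0.8491, -0.528, 0.6461], [0.0, 0.0, 0.0, 1.0]]}
top {'intrinsics': [[403.4722, 0.0, 280.164], [0.0, 403.4722, 205.6588], [0.0, 0.0, 1.0]], 'extrinsics': [[0.1278, -0.9684, 0.2141, 0.3512], [-0.9918, -0.1259, 0.0224, -0.2062], [0.0053, -0.2152, -0.9765, 0.9861], [0.0, 0.0, 0.0, 1.0]]}
wrist {'intrinsics': [[325.1923, 0.0, 278.0063], [0.0, 325.1923, 215.4696], [0.0, 0.0, 1.0]], 'tool_from_camera': [[-0.0009, -0.9518, -0.3066, 0.0835], [1.0, -0.0011, 0.0004, -0.0007], [-0.0007, -0.3066, 0.9518, -0.1577], [0.0, 0.0, 0.0, 1.0]]}
```

View pics/top0.png

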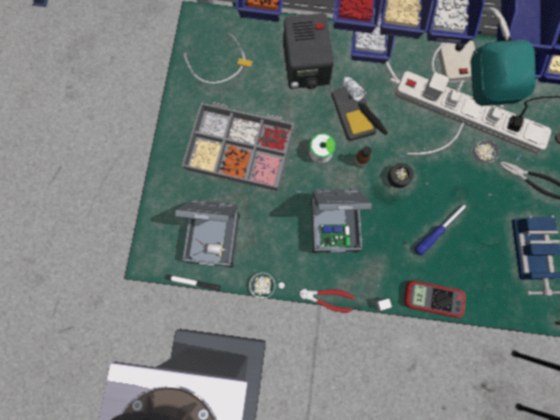

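View pics/side0.png

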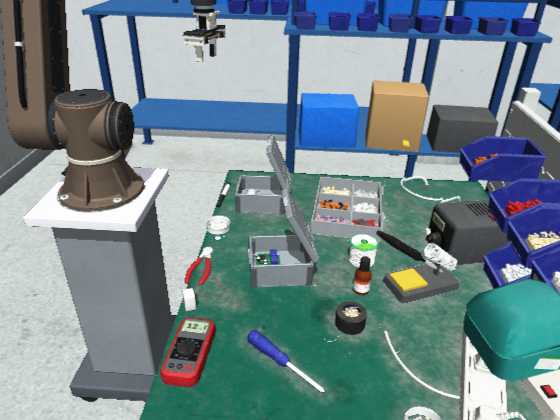

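The top view shows the board case near (337,225), with the green board in it, and the motor case near (212,238). In the side view the board case is the nearer one (280,262). I'll zoom in for corner pixels.

Run:
```python
import cv2,numpy as np
t=cv2.imread("pics/top0.png")[180:270,170:380];s=cv2.imread("pics/side0.png")[130:295,220:330]
t=cv2.resize(t,None,fx=3.7,fy=3.7,interpolation=2);s=cv2.resize(s,None,fx=3.6,fy=3.6,interpolation=2)
cv2.imwrite("pics/tc.png",t);cv2.imwrite("pics/sc.png",s)
```

```text
(no output)
```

View pics/tc.png

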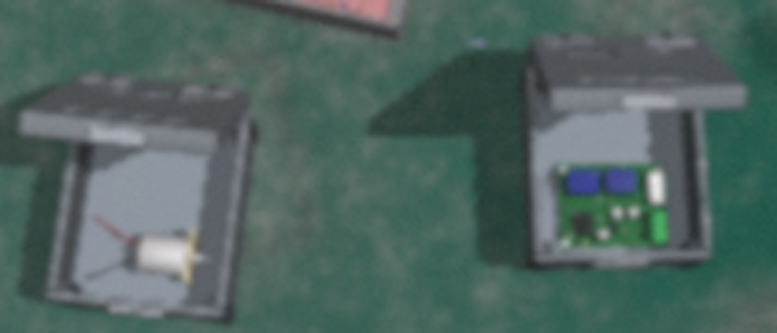

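View pics/sc.png

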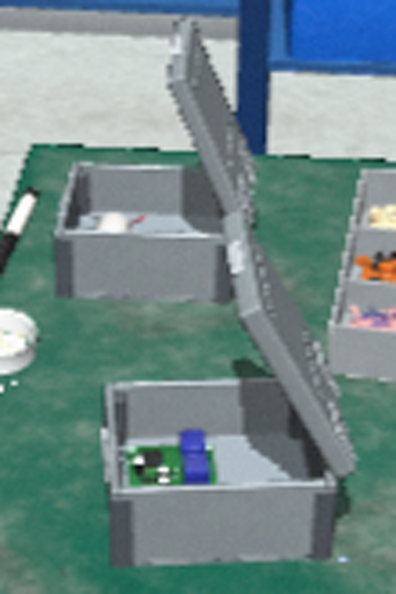

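Crops. Board case in the top crop: front rim corners are at (533,262) and (708,258), and the lid's front outer edge runs (552,88)-(745,84). In the side crop, the near end of its lid runs from (243,315) to (350,475), and the near wall's top edge from (110,492) to (335,485). Next I'll cast rays.

```bash
cat > h.py <<'E'
import numpy as np
from plant import viewer
def ray(n,u,v):
    c=viewer.camera_info(n);E=np.array(c["extrinsics"]);d=E[:3,:3]@np.linalg.solve(np.array(c["intrinsics"]),[u,v,1]);return E[:3,3],d
def onplane(n,uv,p,nn):
    o,d=ray(n,*uv);return o+d*(np.dot(np.array(p)-o,nn)/np.dot(d,nn))
T=lambda x,y:(170+(x+.5)/3.7-.5,180+(y+.5)/3.7-.5)
S=lambda x,y:(220+(x+.5)/3.6-.5,130+(y+.5)/3.6-.5)
E
python3 - <<'E'
from h import *
np.set_printoptions(precision=4,suppress=True)
Z=[0,0,1]
fl=onplane("top",T(533,262),[0,0,.06],Z);fr=onplane("top",T(708,258),[0,0,.06],Z)
sf=onplane("side",S(110,492),[0,0,.06],Z);sr=onplane("side",S(335,485),[0,0,.06],Z)
print("front L,R",fl,fr,np.linalg.norm(fl-fr));print("side near front,rear",sf,sr,np.linalg.norm(sf-sr))
mf=onplane("top",T(50,295),[0,0,.06],Z);mr=onplane("top",T(230,318),[0,0,.06],Z);print("motor front L,R",mf,mr,np.linalg.norm(mf-mr))
y=(fl-fr);y[2]=0;y/=np.linalg.norm(y);x=np.array([y[1],-y[0],0]);print("x axis",x, np.degrees(np.arctan2(x[1],x[0])))
xs=sr-sf;print("yaw from side",np.degrees(np.arctan2(xs[1],xs[0])))
# lid near profile in near-side plane through fr
for q in [(243,315),(265,303),(350,475),(328,480)]:
    p=onplane("side",S(*q),(fr+sf)/2,y);print(q,p,"s from front",np.dot(p-fr,x))
# lid edge both views, triangulate near front corners
def tri(a,b):
    o1,d1=a;o2,d2=b;k=np.linalg.lstsq(np.c_[d1,-d2],o2-o1,rcond=None)[0];P=o1+k[0]*d1;Q=o2+k[1]*d2;return (P+Q)/2,np.linalg.norm(P-Q)
print("inner near corner",tri(ray("top",*T(745,107)),ray("side",*S(243,315))))
print("outer near",tri(ray("top",*T(745,84)),ray("side",*S(265,303))))
print("outer far?",tri(ray("top",*T(552,88)),ray("side",*S(243,212))))
print("motor outer far R",tri(ray("top",*T(240,125)),ray("side",*S(195,75))))
E
```

```text
front L,R [ 0.4598 -0.2748  0.06  ] [ 0.4763 -0.3823  0.06  ] 0.10881797361513815
side near front,rear [ 0.4783 -0.3844  0.06  ] [ 0.6062 -0.3663  0.06  ] 0.1292081750591184
motor front L,R [0.4014 0.0184 0.06  ] [ 0.4017 -0.0937  0.06  ] 0.11212396837239813
x axis [0.9885 0.1509 0.    ] 8.681722833755297
yaw from side 8.081489714634769
(243, 315) [ 0.5499 -0.3723  0.1762] s from front 0.0743314618373971
(265, 303) [ 0.5614 -0.3705  0.1834] s from front 0.08592478770535464
(350, 475) [ 0.6145 -0.3624  0.0649] s from front 0.13969648549604657
(328, 480) [ 0.6021 -0.3643  0.0618] s from front 0.12709975233514723
inner near corner (array([ 0.5484, -0.3733,  0.1764]), np.float64(0.0031491480439763847))
outer near (array([ 0.5598, -0.3709,  0.1831]), np.float64(0.0032477677358011526))
outer far? (array([ 0.5438, -0.2656,  0.1801]), np.float64(0.0018086615708233866))
motor outer far R (array([ 0.501 , -0.0985,  0.1909]), np.float64(0.005975310212404014))
```

Yaw comes out at about 8.4° and the lid angle at about 64° (1.12 rad). The 109 and 129 mm lengths match the case, and the hinge is at about (0.597,-0.310,0.061). I'll carry the shut gripper high around to a point behind the lid, with the tool pointing down and its x along the case x.

Emit:
carry_out --pt "0.444 0.233 -0.064 0 0 -0.2" --pt "0.444 0.233 -0.064 0 0 -0.2" --pt "0.444 0.233 -0.064 0 0 -0.2" --pt "0.444 0.233 -0.064 0 0 -0.2" --pt "0.444 0.233 -0.064 0 0 -0.2" --pt "0.444 0.233 -0.064 0 0 -0.2" --pt "0.444 0.233 -0.064 0 0 -0.2" --pt "0.444 0.233 -0.064 0 0 -0.2" --grip -1

```text
clock: 1.15
tool_pos: [0.5472, 0.3022, 0.2901]
orientation: [-180.0, 0.0, -4.8]
force: [1.5, 1.1, 0.7]
opening: 0.0131
gripper_force: 0.0
```

Emit:
carry_out --pt "0.125 0.6 0.03 0 0 -0.23" --pt "0.125 0.6 0.03 0 0 -0.23" --pt "0.125 0.6 0.03 0 0 -0.23" --pt "0.125 0.6 0.03 0 0 -0.23" --pt "0.125 0.6 0.03 0 0 -0.23" --pt "0.125 0.6 0.03 0 0 -0.23" --pt "0.125 0.6 0.03 0 0 -0.23" --pt "0.125 0.6 0.03 0 0 -0.23"

```text
clock: 2.15
tool_pos: [0.6065, -0.1939, 0.2653]
orientation: [-180.0, 0.0, 8.4]
force: [0.7, -0.0, 1.2]
opening: 0.0003
gripper_force: 0.0
```

Emit:
carry_out --pt "0 0 0 0 0 0"

```text
clock: 2.28
tool_pos: [0.606, -0.196, 0.264]
orientation: [-180.0, 0.1, 8.1]
force: [-0.3, 0.0, -0.2]
opening: 0.0006
gripper_force: 0.0
```

Emit:
carry_out --pt "0 0.06 0 0 0 0" --pt "0 0.111 0 0 0 0" --pt "0 0.111 0.03 0 0 0" --pt "0 0.111 0.06 0 0 0" --pt "0 0.111 0.06 0 0 0"

```text
clock: 2.9
tool_pos: [0.6214, -0.3008, 0.2026]
orientation: [-179.9, 0.3, 8.4]
force: [0.4, 0.0, 0.5]
opening: 0.0007
gripper_force: 0.0
```

Run:
```python
from plant import telemetry, viewer
import cv2
o=telemetry.get_obs();print(o["tool_pos"],o["orientation"],o["force"],o["joint_pos"])
s=viewer.snapshot("side")[130:310,200:380,::-1];w=viewer.snapshot("wrist")[:,:,::-1]
cv2.imwrite("pics/a.png",cv2.hconcat([cv2.resize(s,(420,420),interpolation=2),w[:,90:470]]))
```

```text
[ 0.62136057 -0.30083135  0.20261112] [-179.86535929    0.28080351    8.37652171] [0.37671102 0.04494488 0.51898909] [-9.72648768e+00  2.29721566e+01  1.20660217e+00 -4.37559064e-02
 -6.85431910e+01  1.08118795e+02]
```

View pics/a.png

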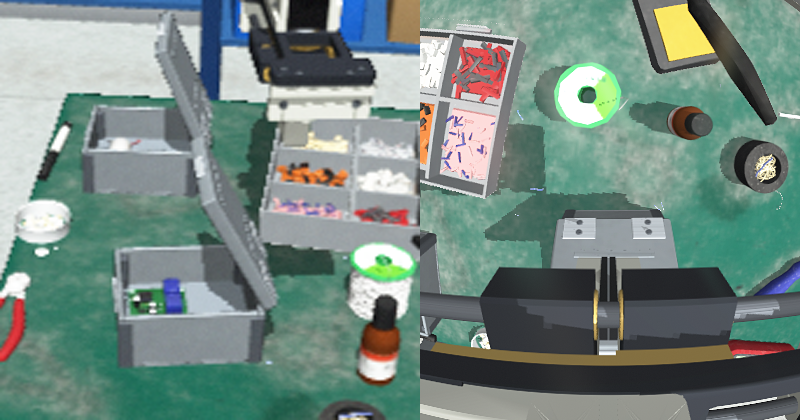

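The picture shows the tip behind the lid and centred on it: in the wrist half the fingers are at column 608 and the lid spans 560–663. Next I lower to z≈0.165 and come forward to contact.

Emit:
carry_out --pt "0 0.004 0.02 0 0 0" --pt "0 0.004 0.038 0 0 0" --pt "-0.015 0.004 0.038 0 0 0" --pt "-0.031 0.004 0.038 0 0 0" --pt "-0.041 0.004 0.039 0 0 0" --pt "-0.049 0.004 0.041 0 0 0" --pt "-0.055 0.004 0.043 0 0 0" --pt "-0.061 0.004 0.046 0 0 0"

```text
clock: 4.0
tool_pos: [0.5643, -0.3148, 0.1605]
orientation: [179.9, -0.2, 8.4]
force: [2.6, 1.6, 5.9]
opening: 0.0005
gripper_force: 2.7
```

Emit:
carry_out --pt "-0.005 0 0.003 0 0 0" --pt "-0.009 0 0.005 0 0 0" --pt "-0.014 0 0.008 0 0 0" --pt "-0.018 0 0.011 0 0 0" --pt "-0.022 0 0.0145 0 0 0" --pt "-0.026 0 0.018 0 0 0" --pt "-0.03 0 0.0215 0 0 0" --pt "-0.034 0 0.025 0 0 0"

```text
clock: 5.0
tool_pos: [0.53, -0.32, 0.135]
orientation: [179.9, -0.1, 8.4]
force: [1.5, -0.5, 3.7]
opening: 0.0005
gripper_force: 1.8
```

Emit:
carry_out --pt "-0.0035 0 0.004 0 0 0" --pt "-0.0066 0 0.0083 0 0 0" --pt "-0.0095 0 0.0127 0 0 0" --pt "-0.0124 0 0.0171 0 0 0" --pt "-0.015 0 0.0218 0 0 0" --pt "-0.0174 0 0.0265 0 0 0" --pt "-0.0194 0 0.0314 0 0 0" --pt "-0.0213 0 0.0363 0 0 0"

```text
clock: 6.0
tool_pos: [0.5079, -0.3226, 0.0976]
orientation: [-180.0, 0.0, 8.4]
force: [-1.6, -2.3, 3.6]
opening: 0.0002
gripper_force: 1.5
```

Now the last 0.2 rad, more slowly, stopping just short of full depth to read the force.

Emit:
carry_out --pt "-0.001 0 0.004 0 0 0" --pt "-0.002 0 0.008 0 0 0" --pt "-0.003 0 0.012 0 0 0" --pt "-0.004 0 0.015 0 0 0" --pt "-0.005 0 0.018 0 0 0" --pt "-0.005 0 0.02 0 0 0" --pt "-0.005 0 0.021 0 0 0" --pt "-0.005 0 0.021 0 0 0"

```text
clock: 7.0
tool_pos: [0.5035, -0.3234, 0.077]
orientation: [180.0, -0.0, 8.4]
force: [-0.0, -0.0, -0.4]
opening: 0.0002
gripper_force: 0.0
```

Emit:
carry_out --pt "0 0 0.001 0 0 0" --pt "0 0 0.002 0 0 0" --pt "0 0 0.003 0 0 0" --pt "0 0 0.003 0 0 0"

```text
clock: 7.5
tool_pos: [0.5035, -0.3235, 0.0753]
orientation: [180.0, -0.0, 8.4]
force: [-4.6, 2.2, 10.8]
opening: 0.0003
gripper_force: 5.5
```

At z 0.0753 the tip meets 11 N, so the lid is shut at its known top height of 75 mm. I'll lift clear and check.

Emit:
carry_out --pt "0 0 -0.01 0 0 0" --pt "0 0 -0.03 0 0 0" --pt "0 0 -0.07 0 0 0" --pt "0 0 -0.12 0 0 0" --pt "0 0 -0.15 0 0 0" --pt "0 0 -0.15 0 0 0" --pt "0 0 -0.15 0 0 0"

```text
clock: 8.38
tool_pos: [0.5032, -0.3232, 0.2237]
orientation: [-180.0, 0.0, 8.4]
force: [-0.3, 0.2, -0.7]
opening: 0.0004
gripper_force: 0.0
```

Run:
```python
from plant import viewer
import cv2
s=viewer.snapshot("side")[130:310,200:380,::-1]
cv2.imwrite("pics/b.png",cv2.resize(s,(540,540),interpolation=2))
```

```text
(no output)
```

View pics/b.png

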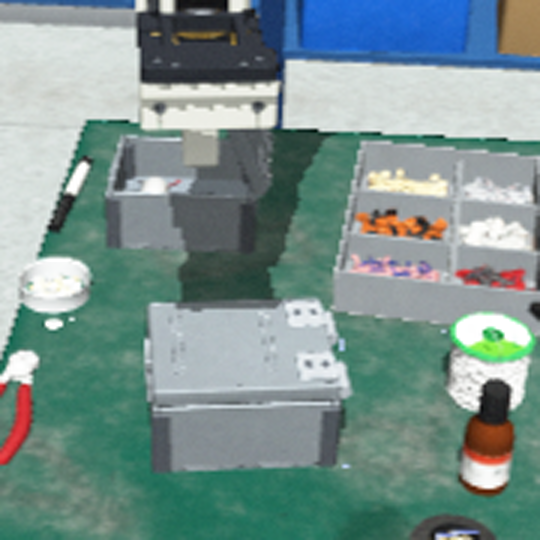

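The board lid lies flat on its case (150–350, 300–405). The motor lid still stands behind the gripper (265,170), and the tool is clear.

```bash
python3 -c "
from plant import workorder
print(workorder.close_job())"
```

```text
the job is handed in; nothing more can be done
None
```

I pushed the board case's lid slowly shut and it lies flat on the case. I never touched the motor case's lid, and I handed the job in at about 8.5 s with the tool clear; no verdict was shown.

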